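# Tip a folded cover upright against an angle fence

## Robot

A 6-joint arm with a two-finger parallel gripper is mounted at the origin on a cart in front of the work surface, level with it; the furniture and walls round the work are solid. World frame = base frame: x ahead of the robot, y to its left, z up, the work surface at z = 0. Lengths are in mm, angles in rad, forces in N, time in s.
With the tool pointing down it reaches from about 350 to 850 mm from the base axis. Payload 8.1 kg.
Tool frame: the origin (TCP) lies at the very end of the fingers, on their centre line; the grasp point (between the pads) lies 19 mm behind it (grasp_offset is the distance from the TCP to the grasp point, in mm); z points along the fingers, y is the line along which they close (so a half turn about z gives the same grasp; the last joint's range is limited). The gripper opens to 85 mm and grips with 20 to 120 N. Pads are 22 mm wide; open, the fingers measure 114 mm over their backs; the gripper's body (76 mm by 85 mm) begins 54 mm behind the grasp point. The pads swing forward as they close: fully open they stand 13 mm farther back than shut.
Start: joints at [-1.369, 0.13, 1.488, -0, 1.523, -0.085], TCP at [169.751, -575.491, 231.292] pointing down, gripper open.
Joint ranges: [-2.96, 2.96], [-0.89, 2.26], [0.02, 2.5], [-1.34, 4.48], [0, 2.73], [-2.66, 2.66]. Speed limits (rad/s): [2.39, 2.39, 2.79, 3.14, 3.14, 3.14].

## Interface

Orientations are given as a rotation vector (axis times angle).
In Python, from cell import move_ptp, move_l, move_joints, ungrasp, close_gripper, hold, ik, capture, get_calibration, IKError, finish_job, read_clock, read_qpos, read_dq, read_joint_torque, read_tool_pos, read_tool_rot, read_force, read_ft_torque, read_width, read_grasp_force, grasp_offset gives the robot as it stands. Calls block until the motion is done:
- move_ptp(position, orientation): joint-space move of the TCP to a pose.
- move_l(position, rotation=None, rate=150, contact_N=None): straight line of the TCP; rotation=None keeps the orientation; rate is the mean speed in mm/s. With contact_N (N) it stops when the force on the tool has changed by that much, and returns True; else False.
- move_joints(angles): joint-space move.
- ungrasp() and close_gripper(squeeze=None): open the fingers fully, or close them until they stop; squeeze is the grip in N (None keeps the last).
- hold(seconds).
- ik(position, orientation): joint angles nearest the present ones, or None.
- capture(name): name is "scene" or "top" or "wrist"; returns (picture, depth): 384x512x3 uint8, red, green, blue; 384x512 float32, mm along the optical axis (not along the pixel's ray), 0 where there is no reading.
- get_calibration(name): a dict with "K" (3x3 intrinsics, pixels), "k1" (the pictures are not rectified: a ray, as slopes to the right and down, at radius r is drawn at 1 + k1 r^2 times it, then the intrinsics apply), "position" and "attitude" of the camera in the world; the wrist camera has in their place "tool_from_camera" (4x4, takes a point from camera to tool coordinates, whose origin is the TCP and whose axes are the flange's). Camera axes: x right, y up, looking along -z (the intrinsics and any distortion apply to the point x, -y, -z); pixel columns grow to the right and rows downward; lengths in mm; the calibration is good to about 2 mm. A picture is of the moment at which its call begins: read the wrist's pose just before it. get_calibration takes no time and is no camera call.
A pose or a line that the arm cannot do raises IKError and nothing moves.
- finish_job(): hands the job in; it is judged then, once.
Readings, each from a call of its own:
- read_clock(): time.
- read_qpos(): joint angles.
- read_dq(): joint speeds.
- read_joint_torque(): joint torques, N m.
- read_tool_pos(): TCP position.
- read_tool_rot(): TCP orientation.
- read_force(): force on the tool from outside, world axes, zero at the start.
- read_ft_torque(): the same for the moment, N m.
- read_width(): finger opening in mm.
- read_grasp_force(): force on a finger pad.
Only numpy, scipy, OpenCV 4.12 (cv2) and the standard library are available. Lean on these libraries where they do the work, as an engineer would, in place of code of your own. Each camera call takes 0.05 s, during which the arm holds its last target. There are 200 camera calls.

## Task

Slide the folded sheet-metal cover flat along the bench, on its tabs, until its low edge butts squarely against the foot of the angle fence; then tip it up on that edge, without lifting it off the bench, until it leans flat against the fence's face with its tabbed edge uppermost. Leave it standing there by itself, centred well enough that it does not stick out past the end of the fence; do not push the fence out of its set angle, and leave the other things where they are.

Things in the scene. Friction and masses are not known exactly. Their poses are not given: they have to be found in the camera images.
- cover: Loose grey sheet-metal cover with vent slots, 120 x 130 x 4 mm, 0.25 to 0.5 kg. Origin: centre of the sheet's underside; x along the 120 mm length to the foot edge (x = +60 mm), y along the 130 mm width, z normal, out of the upper face (into the fence once it stands). It starts sloping 14 degrees: foot edge on the bench its middle 15 to 40 mm short of the fence, up to 0.2 rad out of square, other edge up on two tabs.
- foot_l (a point): Left end of the cover's foot edge (cover frame x = +60, y = +65 mm, on the underside). With this edge against the fence, a level push of about 5 to 9 N on the raised edge starts the cover tipping; with grip between finger and edge less is enough.
- foot_r (a point): Right end of the cover's foot edge (cover frame x = +60, y = -65 mm, on the underside).
- lip (a point): Middle of the cover's tabbed edge (cover frame x = -60, y = 0, on the underside). Starts 30 mm above the bench, nearest the robot; 115 mm up when the cover stands. At this edge two tabs, 3 mm thick, each from 40 to 65 mm out in y, are folded down 30 mm below the underside; between them the space under the edge is open, 80 mm wide. When it stands they point to the robot.
- angle_fence: Base of an adjustable angle fence, fixed to the bench, dark steel, 196 mm wide, with a black knob on each side. Origin: on the bench at the middle of its foot line. x points away from the robot into the fence, y along the fence, z up. The front of its 5 mm high toe is the plane x = 0, from y = -90 to +90 mm; all the rest of the fence lies behind that plane (70 mm deep).
- fence_face: Bare aluminium face of the fence, 176 mm wide, 130 mm high, 6 mm thick, hinged along its foot. Origin: on the hinge line, at the middle, 5 mm above the bench, in its front surface. z runs up the face, x is the normal into the fence (away from the robot). It leans back from upright by 6 to 17 degrees, held by friction: more than about 25 N on its top edge shifts it.
- fence_top (a point): Middle of the top front edge of the fence's face, 130 mm up the face from the hinge line.
- stopper: Bystander: red-brown rubber stopper, 27 mm wide, 24 mm high, near the left end of the fence. Origin under its centre.
- clip: Bystander: yellow plastic clip, 20 x 64 x 19 mm, to the right of the cover. Origin under its centre.
- flask: Bystander: small conical flask, 64 mm wide, 105 mm high. Origin under its centre.
- timer: Bystander: white bench timer, 58 x 62 x 17 mm. Origin under its centre.
- stir_bar_box: Bystander: clear flat box, 42 x 62 x 22 mm. Origin under its centre.
- beaker: Bystander: small glass beaker, 52 mm wide, 65 mm high. Origin under its centre.

How it is judged:
By the outcome, as a careful person would: the job done as asked, in the order asked, and still so for the second after the job is handed in, with the robot touching nothing.
It also fails if it takes over 54 s, if anything falls off the work surface, if the arm or the gripper's body presses on something with over 40 N, if the wrist force passes 120 N, or if a joint passes its speed limit or range.

## Working session

There is one attempt and no reset: what is moved stays moved. The work goes in short steps, each a Python script; the robot and the scene stay as the last script left them, time stands still between calls to the robot, and variables do not carry over. Pictures are saved under pics/ and viewed, at most 10 in all, crops included, and the job is handed in when it is done.

```bash
mkdir -p pics; ls; cat > h.py <<'E'
import numpy as np, cv2
from cell import *
from scipy.spatial.transform import Rotation as R
def cloud(name):
    p,R0=read_tool_pos(),read_tool_rot()
    im,d=capture(name); c=get_calibration(name); K=np.array(c['K'])
    h,w=d.shape; u,v=np.meshgrid(np.arange(w),np.arange(h))
    xy=cv2.undistortPoints(np.stack([u,v],-1).reshape(-1,1,2).astype(float),K,np.array([c['k1'],0,0,0.])).reshape(h,w,2)
    P=np.stack([xy[...,0]*d,-xy[...,1]*d,-d],-1).astype(float)
    if 'position' in c:
        a=np.array(c['attitude'],float); M=R.from_rotvec(a).as_matrix() if a.size==3 else a
        P=P@M.T+np.array(c['position'])
    else:
        T=np.array(c['tool_from_camera']); P=P@T[:3,:3].T+T[:3,3]
        P=P@R.from_rotvec(R0).as_matrix().T+np.array(p)
    P[d==0]=np.nan
    return im,P
E
python3 - <<'E'
from h import *
for n in ('scene','top'):
    im,P=cloud(n); cv2.imwrite(f'pics/{n}0.png',im[...,::-1]); np.save(f'{n}0.npy',P)
    c=get_calibration(n); print({k:c[k] for k in c if k!='K'})
print(read_tool_pos(),read_tool_rot(),read_clock(),grasp_offset)
E
```

```text
pics
{'k1': -0.08361837870841668, 'position': array([ -98.05772987,  435.07099288, 1078.22764688]), 'attitude': array([ 0.35767787, -0.8275824 , -2.18574074])}
{'k1': -0.08520809541551855, 'position': array([ 335.76876756, -129.08467411, 1421.14385282]), 'attitude': array([ 0.11181494, -0.13152714, -1.538833  ])}
[ 169.6466337  -574.97802135  230.31885911] [-3.10762325e+00 -4.48720871e-01  1.48639725e-04] 0.1 18.700000000000003
```

View pics/top0.png

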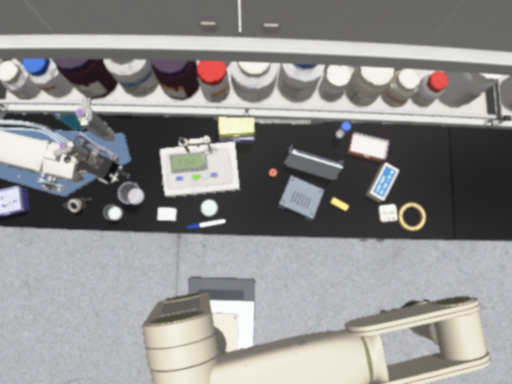

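View pics/scene0.png

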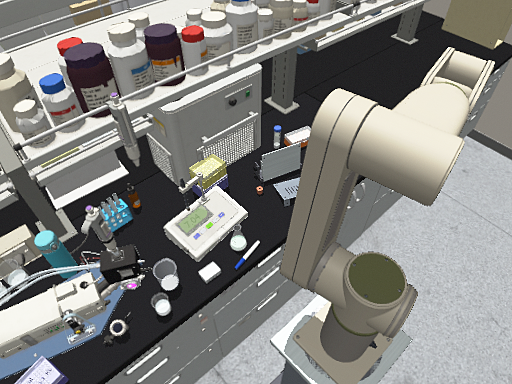

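Top view: cover at about (302,197), fence at (314,163), stopper (273,172), clip (340,204); the shelf lies behind (rows 60–120).

```bash
python3 - <<'E'
from h import *
P=np.load('top0.npy')
for n,(u,v) in dict(cover=(302,197),fence=(314,163),stop=(273,172),clip=(340,204),shelf=(314,115),shelf2=(314,108),bench=(260,220),beh=(300,140),dry=(230,128)).items(): print(n,P[v,u].round())
c=P[197,302]; 
T=get_calibration('wrist')['tool_from_camera']; print(np.round(T,2)); K=get_calibration('wrist')['K'];print(K)
for z in (300,350,400):
  for yaw in (0,1.57,-1.57,3.14):
    o=(R.from_rotvec([0,0,yaw])*R.from_rotvec([np.pi,0,0])).as_rotvec()
    q=ik([c[0]-20,c[1],z],o); print(z,yaw,None if q is None else np.round(q,2))
E
```

```text
cover [ 519. -322.   21.]
fence [ 627. -351.  101.]
stop [ 606. -217.   22.]
clip [ 499. -461.   10.]
shelf [ 631. -271.  577.]
shelf2 [ 633. -264.  618.]
bench [ 435. -175.   -1.]
beh [ 735. -316.   -2.]
dry [732. -62. 131.]
[[-0.0000e+00  9.5000e-01  3.0000e-01  7.5790e+01]
 [ 1.0000e+00  0.0000e+00  0.0000e+00 -1.0000e-02]
 [ 0.0000e+00  3.0000e-01 -9.5000e-01 -1.4241e+02]
 [ 0.0000e+00  0.0000e+00  0.0000e+00  1.0000e+00]]
[[281.81072681   0.         260.69928152]
 [  0.         281.81072681 192.41302589]
 [  0.           0.           1.        ]]
300 0 [-0.66  0.1   1.4  -0.    1.64  0.91]
300 1.57 [-0.66  0.1   1.4   0.    1.64 -0.66]
300 -1.57 [-0.66  0.1   1.4  -0.    1.64  2.48]
300 3.14 [-0.66  0.1   1.4   0.    1.64 -2.23]
350 0 [-0.66  0.1   1.31 -0.    1.73  0.91]
350 1.57 [-0.66  0.1   1.31  0.    1.73 -0.66]
350 -1.57 [-0.66  0.1   1.31 -0.    1.73  2.48]
350 3.14 [-0.66  0.1   1.31  0.    1.73 -2.23]
400 0 [-0.66  0.11  1.21 -0.    1.83  0.91]
400 1.57 [-0.66  0.11  1.21  0.    1.83 -0.66]
400 -1.57 [-0.66  0.11  1.21 -0.    1.83  2.48]
400 3.14 [-0.66  0.11  1.21  0.    1.83 -2.23]
```

```bash
python3 - <<'E'
from h import *
o=(R.from_rotvec([0,0,np.pi-0.25])*R.from_rotvec([np.pi,0,0])).as_rotvec()
move_ptp([525,-325,300],o); hold(.2)
im,P=cloud('wrist'); np.save('w1.npy',P); cv2.imwrite('pics/w1.png',im[...,::-1]); print(read_clock(),read_force())
E
```

```text
1.9917 [-0.06245506 -0.20765144 -0.86580602]
```

View pics/w1.png

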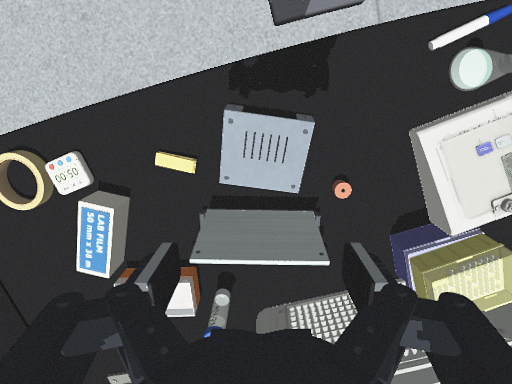

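The wrist view (down = away from robot) shows the cover: lip corners (225,106), (314,118), foot (220,183), (300,192). It also shows the fence face, foot row ≈208 and top row ≈263, with the clip left at (176,162) and the stopper right at (343,189).

```bash
python3 - <<'E'
from h import *
P=np.load('w1.npy')
def plane(poly):
    m=np.zeros(P.shape[:2],np.uint8); cv2.fillPoly(m,[np.array(poly)],1); X=P[m>0]; X=X[~np.isnan(X[:,0])]
    for _ in range(3):
        c=X.mean(0); n=np.linalg.svd(X-c,full_matrices=False)[2][2]; r=(X-c)@n; X=X[abs(r)<4]
    n*=np.sign(n[2]); print(len(X),r.std()); return c,n
c,n=plane([(230,112),(308,124),(297,186),(226,178)]); print('cover',c,n,'slope',np.degrees(np.arccos(n[2])),'dir',np.degrees(np.arctan2(n[1],n[0])))
cf,nf=plane([(208,218),(320,218),(324,255),(200,255)]); print('face',cf,nf,'lean',90-np.degrees(np.arccos(nf[2])),'dir',np.degrees(np.arctan2(nf[1],nf[0])))
for n_,(u,v) in dict(lipR=(226,107),lipL=(313,119),footL=(299,191),footR=(221,182),f1=(203,208),f2=(324,209),ft1=(192,262),ft2=(327,263),mid=(263,206),b=(200,190),stop=(343,189),clip=(176,162)).items():
    print(n_,np.nanmedian(P[v-1:v+2,u-1:u+2].reshape(-1,3),0).round(1))
# face profile: points in fence frame
d=-nf[:2]/np.linalg.norm(nf[:2]); print('fence x dir',d)
for v in range(194,270,3): 
    p=P[v,262]; print(v,p.round(1),(p[:2]@d).round(1))
E
```

```text
4962 0.7536064594561013
cover [ 514.61294705 -316.8631073    20.21250864] [ 0.22841458 -0.09314413  0.96909801] slope 14.280901910660532 dir -22.184916195504872
4432 0.47293862228638806
face [ 622.55989169 -349.32159676   81.14574552] [-0.9533409   0.26384351  0.1467233 ] lean 8.437084563965485 dir 164.53021423000322
lipR [ 440.1 -355.9   18. ]
lipL [ 488.3 -237.8   16.3]
footL [ 5.967e+02 -2.798e+02  2.000e-01]
footR [ 549.3 -398.7    3.7]
f1 [ 585.7 -441.8   -0.6]
f2 [ 6.387e+02 -2.456e+02 -6.000e-01]
ft1 [ 610.8 -438.2  132. ]
ft2 [ 654.4 -273.3  132.2]
mid [ 6.077e+02 -3.436e+02 -4.000e-01]
b [ 5.546e+02 -4.370e+02 -4.000e-01]
stop [ 602.6 -214.1   24.4]
clip [ 498.4 -454.2   16.6]
fence x dir [ 0.96377124 -0.26673018]
194 [ 587.1 -340.    -1.3] 656.5
197 [ 591.3 -341.1    1.5] 660.8
200 [ 597.3 -342.6   -1.5] 667.0
203 [ 602.7 -344.    -2.3] 672.6
206 [ 607.6 -345.3   -1.5] 677.6
209 [ 612.  -346.4    0.7] 682.2
212 [ 612.5 -346.6   13.1] 682.7
215 [ 613.8 -347.    22.7] 684.1
218 [ 615.9 -347.5   30. ] 686.3
221 [ 616.7 -347.8   40.1] 687.1
224 [ 618.7 -348.3   46.9] 689.1
227 [ 618.9 -348.4   57.3] 689.5
230 [ 620.3 -348.8   64.7] 690.9
233 [ 621.3 -349.1   72.7] 691.9
236 [ 622.3 -349.4   80.4] 692.9
239 [ 623.2 -349.6   87.9] 693.9
242 [ 624.4 -350.    94.4] 695.1
245 [ 625.4 -350.3  101.1] 696.2
248 [ 626.4 -350.5  107.6] 697.2
251 [ 627.6 -350.9  113.5] 698.4
254 [ 628.1 -351.1  120.2] 699.0
257 [ 628.6 -351.2  127. ] 699.5
260 [ 630.1 -351.6  131.5] 701.1
263 [ 633.6 -352.5  132.8] 704.6
266 [ 719.1 -373.8   -1.3] 792.7
269 [ 724.9 -375.3   -0.9] 798.7
```

```bash
cat >> h.py <<'E'
A=np.radians(-15.47); ex=np.array([np.cos(A),np.sin(A)]); ey=np.array([-np.sin(A),np.cos(A)])
F=681.9*ex-174.1*ey            # fence origin (foot line middle)
def W(x,y,z): return np.r_[F+x*ex+y*ey,z]
def Fr(p): p=np.asarray(p)[:2]-F; return p@ex,p@ey
def ori(phi,a=A):  # phi: degrees below horizontal of the fingers; camera on the fence side
    return (R.from_rotvec([0,0,a])*R.from_rotvec([0,np.radians(phi-90),0])*R.from_rotvec([np.pi,0,0])).as_rotvec()
E
python3 - <<'E'
from h import *
b=np.radians(-22.2); d=np.array([np.cos(b),np.sin(b)]); lip=np.array([465,-295.4])
print(R.from_rotvec(ori(45)).as_matrix()[:,2], Fr(lip))
s=lip-45*d
move_ptp([*s,110],ori(90,b)); move_l([*s,5],rate=120); print(read_force())
f0=read_force()
p1=lip-16*d
print(move_l([*p1,5],rate=50,contact_N=6),read_tool_pos(),Fr(read_tool_pos()),read_force())
e=W(-117-16-6,0,5)
print(move_l(e,ori(90),rate=35,contact_N=7),read_tool_pos(),Fr(read_tool_pos()),read_force())
im,P=cloud('top'); np.save('t2.npy',P); cv2.imwrite('pics/t2.png',cv2.resize(im[130:250,240:400,::-1],None,fx=5,fy=5)); print(read_clock())
E
```

```text
[ 0.68148848 -0.18860927 -0.70710678] (np.float64(-154.9536755218851), np.float64(13.433478537047437))
[ 0.18351923 -0.5107326   0.2006987 ]
False [ 450.00147624 -289.17781445    4.73221075] (np.float64(-171.06847356424925), np.float64(15.429622849469753)) [-0.32445961 -0.39336044  0.00044073]
False [ 476.98278641 -312.6713884     5.13568152] (np.float64(-138.79815972822433), np.float64(-0.01595776366947198)) [0.19526053 0.62545985 0.74828983]
7.6833
```

View pics/t2.png

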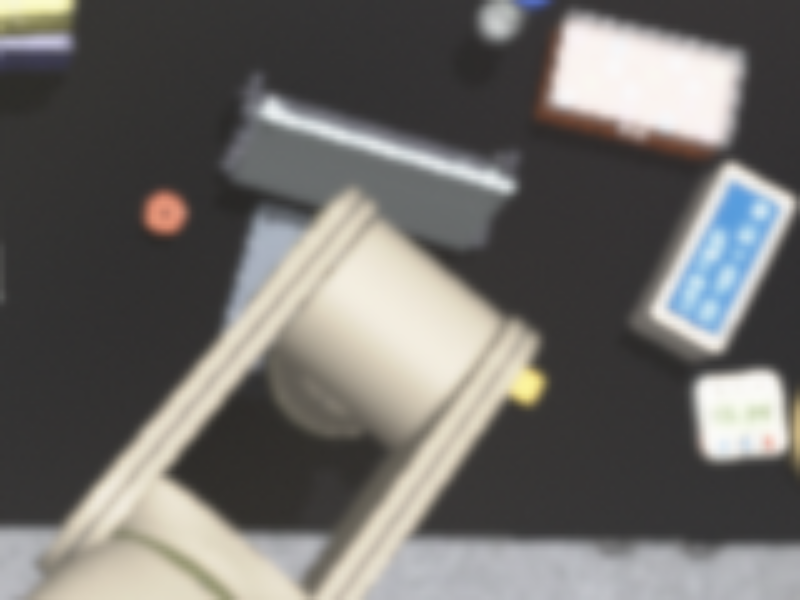

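The top crop shows the arm hiding most of the cover; its left side is still roughly square and short of the fence. I'll push on until it makes contact.

```bash
python3 - <<'E'
from h import *
for x in range(-134,-108,5):
    c=move_l(W(x,0,5),rate=30,contact_N=6)
    f=read_force(); print(c,np.round(Fr(read_tool_pos()),1),(f[:2]@ex).round(2),(f[:2]@ey).round(2),f[2].round(2))
    if c or f[:2]@ex<-6: break
im,P=cloud('wrist'); np.save('w3.npy',P); cv2.imwrite('pics/w3.png',im[...,::-1]); print(read_clock())
E
```

```text
False [-133.5   -0. ] -0.51 -0.38 0.08
True [-130.9    0.2] -0.37 -0.71 -0.96
8.2583
```

View pics/w3.png

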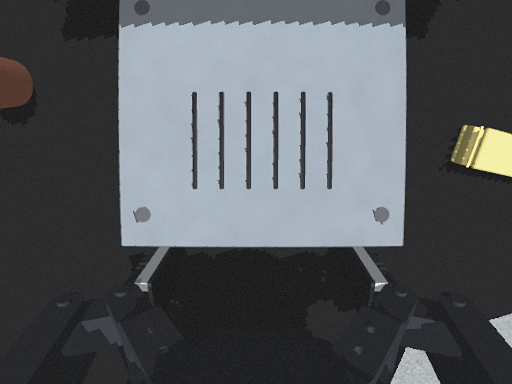

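The wrist view shows the cover square to the tool (lip edge level at row 246), centred between the fingers. The contact position matches the foot being butted, so I'll confirm with another gentle push.

```bash
python3 - <<'E'
from h import *
for x in np.arange(-130,-122,1.):
    c=move_l(W(x,0,5),rate=15,contact_N=6)
    f=read_force(); print(c,np.round(Fr(read_tool_pos()),1),(f[:2]@ex).round(2),(f[:2]@ey).round(2),f[2].round(2))
    if f[:2]@ex<-4: break
im,P=cloud('wrist')
Q=P[50:240:4,135:395:4].reshape(-1,3); Q=Q[~np.isnan(Q[:,0])]; c=Q.mean(0); n=np.linalg.svd(Q-c,full_matrices=False)[2][2]; n*=np.sign(n[2])
print('slope',np.degrees(np.arccos(n[2])),'rel yaw',np.degrees(np.arctan2(n[1],n[0])-A))
for u in (130,200,262,330,395): 
    print(u,np.round(Fr(P[243,u]),1),P[243,u,2].round(1))
row=P[150]; z=row[:,2]; k=np.where(z>6)[0]; print('sides',k[0],k[-1],np.round(Fr(row[125]),1),np.round(Fr(row[400]),1))
print(read_clock())
E
```

```text
False [-1.302e+02  1.000e-01] -0.5 0.91 0.58
False [-1.296e+02  1.000e-01] -4.77 0.23 1.67
slope 14.42281111620942 rel yaw 0.002463636823968796
130 [-113.9   59.9] 32.5
200 [-113.4   27.2] 32.9
262 [-113.5   -0.8] 32.6
330 [-113.3  -31.5] 33.1
395 [-113.5  -61.6] 33.2
sides 119 511 [-72.7  60.8] [-72.7 -62.8]
8.875
```

The cover is butted: 4.8 N for less than 1 mm of advance, yaw error 0.0°, off centre by about 1 mm. Next I back off, close the fingers, check IK for the tipping arc and approach under the lip.

```bash
cat >> h.py <<'E'
def tip(th,d=13,x0=1,lead=0):
    phi=np.clip(th,45,85); t=np.radians(th); p=np.radians(phi)
    L=np.array([x0-120*np.cos(t),120*np.sin(t)]); s=np.array([np.cos(t),-np.sin(t)]); tz=np.array([np.cos(p),-np.sin(p)]); xt=np.array([np.sin(p),np.cos(p)])
    C=L+d*(s if th>85 else tz)-11*xt+lead*np.array([np.sin(t),np.cos(t)])
    return W(C[0],-1,C[1]),ori(phi)
E
python3 - <<'E'
from h import *
for th in range(14,101,6):
    p,o=tip(th); q=ik(p,o); print(th,np.round(Fr(p)[0],1),p[2].round(1),None if q is None else np.round(q,2))
p,o=tip(14.4); print(ik(p-np.r_[35*ex,0],o) is not None, ik(W(-155,-1,110),o) is not None)
move_l(W(-165,0,6),rate=100); move_l(W(-165,0,110),rate=150); close_gripper(20); print(read_width())
p0=p-np.r_[35*ex,0]; print(p0)
move_l(np.r_[p0[:2],110],o,rate=100); move_l(p0,rate=100,contact_N=6); print(read_tool_pos(),read_force(),read_clock())
im,_=capture('scene'); cv2.imwrite('pics/s4.png',cv2.resize(im[120:240,220:380,::-1],None,fx=4,fy=4))
E
```

```text
14 -114.0 12.1 [-0.93 -0.05  2.35  1.24  0.48 -0.13]
20 -110.3 24.1 [-0.92 -0.07  2.35  1.18  0.48 -0.06]
26 -105.4 35.6 [-0.91 -0.1   2.34  1.12  0.49  0.01]
32 -99.4 46.6 [-0.9  -0.11  2.32  1.08  0.5   0.07]
38 -92.1 56.9 [-0.89 -0.12  2.31  1.03  0.5   0.13]
44 -83.9 66.4 [-0.88 -0.12  2.29  0.99  0.5   0.18]
50 -76.2 74.9 [-0.84 -0.11  2.21  0.72  0.55  0.47]
56 -68.0 82.6 [-0.79 -0.07  2.1   0.48  0.64  0.73]
62 -58.9 89.3 [-0.75 -0.01  1.98  0.32  0.75  0.9 ]
68 -49.3 95.1 [-0.71  0.07  1.86  0.21  0.87  1.03]
74 -39.1 99.8 [-0.67  0.17  1.72  0.13  1.    1.11]
80 -28.4 103.5 [-0.64  0.27  1.58  0.07  1.13  1.17]
86 -17.4 105.8 [-0.62  0.37  1.45  0.03  1.24  1.21]
92 -6.2 106.0 [-0.61  0.39  1.41  0.03  1.25  1.22]
98 4.9 105.0 [-0.61  0.42  1.38  0.03  1.26  1.23]
True True
-0.08193421730921628
[ 467.06563845 -310.94774506   12.87222371]
[ 467.3344686  -311.21741507   13.30929449] [-0.29113909  0.31612872  0.1409195 ] 13.5833
```

```bash
python3 - <<'E'
from h import *
def rep(t):
    f=read_force(); print(t,np.round(Fr(read_tool_pos()),1),read_tool_pos()[2].round(1),'fx',(f[:2]@ex).round(2),'fy',(f[:2]@ey).round(2),'fz',f[2].round(2),flush=True); return f
p,o=tip(14.4)
print(move_l(p-np.r_[2*ex,0],o,rate=60,contact_N=4)); rep('in')
for th in list(range(17,51,5)):
    p,o=tip(th); move_l(p,o,rate=50); f=rep(th)
    if np.linalg.norm(f)>12: break
print(read_clock())
im,P=cloud('top'); np.save('t5.npy',P)
im,P=cloud('wrist'); cv2.imwrite('pics/w5.png',im[...,::-1]); np.save('w5.npy',P)
E
```

```text
False
in [-115.8   -0.6] 12.6 fx -0.53 fy -0.38 fz -0.31
17 [-112.8   -0.7] 17.7 fx -1.99 fy 0.1 fz -2.15
22 [-108.9   -1. ] 28.0 fx -1.91 fy 0.18 fz -2.03
27 [-104.5   -1. ] 37.5 fx -2.24 fy -0.36 fz -1.87
32 [-99.3  -1. ] 46.6 fx -1.64 fy -0.74 fz -1.03
37 [-93.4  -0.9] 55.2 fx -1.25 fy 0.31 fz -1.64
42 [-86.7  -1. ] 63.4 fx -0.7 fy -0.11 fz -0.43
47 [-79.8  -1.1] 71.0 fx -2.54 fy -0.69 fz -0.35
16.75
```

View pics/w5.png

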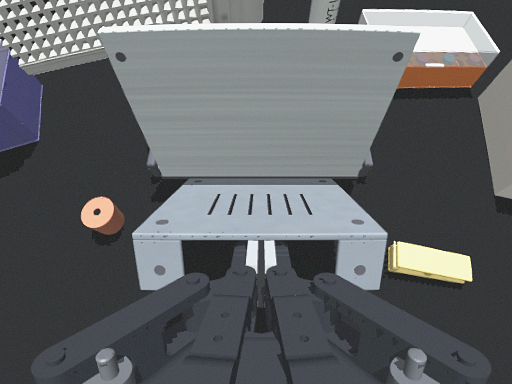

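Perfect: the cover is tipped to about 45° with its foot edge (row ≈181) square against the fence foot and the finger between the tabs. I'll continue the arc.

```bash
python3 - <<'E'
from h import *
def rep(t):
    f=read_force(); print(t,np.round(Fr(read_tool_pos()),1),read_tool_pos()[2].round(1),'fx',(f[:2]@ex).round(2),'fy',(f[:2]@ey).round(2),'fz',f[2].round(2),flush=True); return f
for th in list(range(53,84,6))+list(range(85,100,2)):
    p,o=tip(th); c=move_l(p,o,rate=60 if th<84 else 20,contact_N=None if th<84 else 5); f=rep((th,c))
    if c or np.linalg.norm(f)>12: break
hold(.3); rep('')
im,P=cloud('wrist'); cv2.imwrite('pics/w6.png',im[...,::-1]); np.save('w6.npy',P); print(read_clock())
E
```

```text
(53, False) [-72.   -0.7] 78.8 fx -1.53 fy -0.17 fz -0.1
(59, False) [-63.2  -0.5] 85.8 fx -1.11 fy -0.46 fz -0.37
(65, False) [-54.2  -0.4] 91.6 fx -1.63 fy -0.11 fz 0.58
(71, False) [-44.4  -0.4] 96.8 fx -2.02 fy -1.06 fz -0.05
(77, False) [-34.   -0.6] 100.9 fx -0.98 fy -0.31 fz 0.1
(83, False) [-23.2  -0.7] 104.0 fx 0.83 fy 0.49 fz -0.01
(85, False) [-19.8  -0.9] 105.2 fx 0.02 fy 0.06 fz 0.03
(87, False) [-15.5  -1. ] 106.0 fx 0.67 fy -0.09 fz 0.01
(89, False) [-11.6  -1. ] 106.0 fx -0.41 fy 0.96 fz -0.01
(91, False) [-7.9 -1. ] 106.0 fx 0.38 fy -0.29 fz 0.73
(93, False) [-4.2 -1. ] 105.9 fx 0.74 fy -0.66 fz -0.31
(95, False) [-0.5 -1. ] 105.6 fx 0.44 fy -0.0 fz -0.19
(97, True) [ 1.  -0.9] 104.5 fx -0.68 fy 0.83 fz 1.49
 [ 0.7 -0.7] 103.9 fx 0.48 fy -0.25 fz -0.37
21.5417
```

View pics/w6.png

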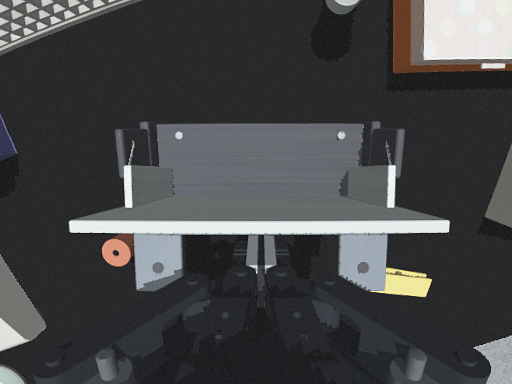

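The cover has gone over and leans on the fence face, tabs toward the robot (rows 235–290). I'll withdraw and look at it from the front.

```bash
python3 - <<'E'
from h import *
p=W(*Fr(read_tool_pos()),read_tool_pos()[2]); 
move_l(W(-70,-1,108),rate=100); move_ptp(W(-150,-1,120),ori(45)); hold(.2)
im,P=cloud('wrist'); cv2.imwrite('pics/w7.png',im[...,::-1]); np.save('w7.npy',P); print(read_clock(),read_force())
E
```

```text
23.55 [ 0.38729053 -0.40243809  0.22142923]
```

View pics/w7.png

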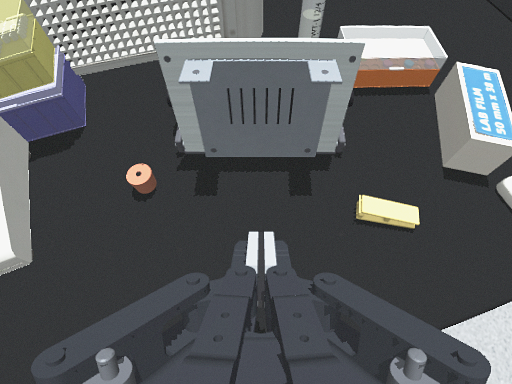

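The cover stands, tabs up at (195,70) and (325,70), foot edge at row ≈156, centred on the face. I'll check it is flat against the face.

```bash
python3 - <<'E'
from h import *
P=np.load('w7.npy')
def pl(Q):
    Q=Q.reshape(-1,3); Q=Q[~np.isnan(Q[:,0])]
    for _ in range(3):
        c=Q.mean(0); n=np.linalg.svd(Q-c,full_matrices=False)[2][2]; r=(Q-c)@n; Q=Q[abs(r)<3]
    n*=-np.sign(n[0]); print(len(Q),r.std().round(2),'lean',np.degrees(np.arcsin(n[2])).round(2),'yaw',np.degrees(np.arctan2(-n[1],-n[0])-A).round(2)); return c,n
c,n=pl(P[95:145,215:310])
L=P[65:125,180:188]; Rr=P[65:125,337:344]
cf,nf=pl(np.concatenate([L.reshape(-1,3),Rr.reshape(-1,3)]))
print('gap mid',(c-cf)@nf)
for v in (90,120,150): 
    p=P[v,262]; print(v,p[2].round(1),'front of face',((p-cf)@nf).round(1))
for u,v in ((209,153),(315,153),(180,45),(262,154)): print(u,v,np.round(Fr(P[v,u]),1),P[v,u,2].round(1))
E
```

```text
4729 0.59 lean 8.02 yaw -0.0
230 1.73 lean -12.72 yaw 0.92
gap mid 9.916509325116785
90 90.2 front of face -2.6
120 55.0 front of face 9.9
150 12.0 front of face 25.7
209 153 [-4.  58.7] 7.2
315 153 [ -3.2 -64.9] 6.4
180 45 [18.1 65.7] 130.1
262 154 [-4.3 -3. ] 5.7
```

```bash
python3 - <<'E'
from h import *
P=np.load('w7.npy'); cf=np.array([622.56,-349.32,81.15]); nf=np.array([-.95334,.26384,.14672]); D=(P-cf)@nf
for v in (95,110,125,140,150): print('cover',P[v,262,2].round(),[D[v,u].round(1) for u in (212,262,308)])
for v in (46,52,60): print('face top',P[v,262,2].round(),[D[v,u].round(1) for u in (180,230,262,300,340)])
for v in (80,100,115): print('side',[(P[v,u,2].round(),D[v,u].round(1)) for u in range(168,200,6)],[(P[v,u,2].round(),D[v,u].round(1)) for u in range(328,356,6)])
E
```

```text
cover 85.0 [np.float64(4.3), np.float64(4.3), np.float64(4.1)]
cover 68.0 [np.float64(4.4), np.float64(4.3), np.float64(5.4)]
cover 48.0 [np.float64(3.2), np.float64(3.7), np.float64(3.9)]
cover 28.0 [np.float64(3.4), np.float64(4.5), np.float64(4.7)]
cover 12.0 [np.float64(4.0), np.float64(4.3), np.float64(4.3)]
face top 129.0 [np.float64(1.4), np.float64(0.3), np.float64(1.4), np.float64(-0.1), np.float64(1.0)]
face top 123.0 [np.float64(-0.3), np.float64(0.5), np.float64(0.2), np.float64(-0.3), np.float64(-0.5)]
face top 119.0 [np.float64(1.5), np.float64(3.8), np.float64(3.6), np.float64(2.9), np.float64(0.8)]
side [(np.float64(97.0), np.float64(-0.7)), (np.float64(99.0), np.float64(1.6)), (np.float64(124.0), np.float64(34.6)), (np.float64(123.0), np.float64(34.0)), (np.float64(124.0), np.float64(34.8)), (np.float64(123.0), np.float64(33.3))] [(np.float64(124.0), np.float64(34.2)), (np.float64(123.0), np.float64(33.5)), (np.float64(123.0), np.float64(33.2)), (np.float64(98.0), np.float64(0.7)), (np.float64(99.0), np.float64(0.9))]
side [(np.float64(45.0), np.float64(-36.9)), (np.float64(76.0), np.float64(0.2)), (np.float64(76.0), np.float64(0.4)), (np.float64(77.0), np.float64(0.8)), (np.float64(76.0), np.float64(0.1)), (np.float64(79.0), np.float64(3.5))] [(np.float64(76.0), np.float64(0.4)), (np.float64(76.0), np.float64(-0.4)), (np.float64(76.0), np.float64(-0.5)), (np.float64(75.0), np.float64(-1.5)), (np.float64(45.0), np.float64(-36.7))]
side [(np.float64(-1.0), np.float64(-62.9)), (np.float64(-1.0), np.float64(-62.8)), (np.float64(58.0), np.float64(0.3)), (np.float64(59.0), np.float64(0.9)), (np.float64(58.0), np.float64(0.8)), (np.float64(62.0), np.float64(4.3))] [(np.float64(58.0), np.float64(-0.1)), (np.float64(58.0), np.float64(0.1)), (np.float64(59.0), np.float64(0.6)), (np.float64(-0.0), np.float64(-62.8)), (np.float64(1.0), np.float64(-62.0))]
```

The cover's front sits about 4 mm (one sheet thickness) off the unmoved face plane at every height, so it is flat and square. Handing in.

```bash
python3 -c "
from cell import *
print(read_clock(),finish_job())"
```

```text
the job is handed in; nothing more can be done
23.55 None
```

The job is handed in at 23.6 s: the cover stands by itself, flat and square against the fence face, tabbed edge up and within about 3 mm of centre; the fence angle did not measurably change, and the robot is clear of everything.

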